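# Park the toaster's chain tensioner

### The job

The conveyor toaster's drive panel is out for a new chain, so park its yellow sprung tensioner arm: pull the black index knob up, push the arm round against its spring until the pointer is in the red sector of the scale, and feel on gently for the stop; just short of it let the pin drop fully home in the parking hole. Never ram the pin against the stop or the hole and never let the arm snap back. Leave it parked with your hand off it and everything else where it is.

Things in the scene. Friction and masses are not known exactly. Their poses are not given: they have to be found in the camera images.
- panel: Aluminium drive panel 285 mm (its x) by 340 mm (its y), on stand-offs in a green tray 360 x 420 mm with an 18 mm rim, all fixed to the table. Origin: on the table under the panel's centre, z up; the panel's top face is 78 mm above it. Fittings on it stay below 123 mm, the black knob apart.
- pivot (a point): Vertical axis of the tensioner arm, at the panel's top face; in the panel frame at (20, -50, 78) mm. A blue housing stands here with the yellow arm on it (arm's top 111 mm above the table, hub's bolt 122 mm).
- tensioner (a joint): Angle of the sprung yellow arm in rad: 0 at rest, growing counter-clockwise seen from above. At 0 the handle arm (130 mm long) points along 152 degrees in the panel frame (x axis = 0, counter-clockwise). Its spring drives it back to 0: about 6 N at the knob at rest, 14 N at 1 rad. Let go, it snaps back fast.
- scale (a point): Zero of the white scale arc on the panel, 152 mm from the pivot. Black divisions every 2 degrees, long ones every 10; the black pointer at the arm's end reads the arm's angle. The outer edge is red from 35 to 61 degrees: the parking sector.
- knob (a point): Centre of the black index knob, an upright cylinder 22 mm across, 24 mm high, slippery (friction about 0.35), yellow dot on top, on the handle arm 120 mm from the pivot. At rest 135 mm above the table; its underside is 12 mm above the arm, with a steel boss 22 mm across filling 8 mm of that. Pull it straight up to draw the pin.
- pull (a joint): How far the knob with its pin is drawn up, in m: 0 down, 0.014 fully. Its spring pushes it down with 8 N at 0, 12.6 N at 0.014. It reads about 0.010 when the pin's end rides on the quadrant, above 0.0105 it is clear; over a hole the pin goes home to 0 and locks the arm.
- pin: Steel index pin under the knob, moving with it: 10 mm across, round end, 120 mm from the pivot; origin on its axis, 119 mm above the table when home. At rest it hangs free before the quadrant's end. It should never bear on the quadrant or its stop with more than 25 N (the two springs alone give 8 to 14 N).
- quadrant_middle (a point): Nominal middle (34 deg) of the steel index quadrant, an arc on the panel 106 to 134 mm from the pivot, top (this point) 90 mm above the table. Nominally from 15 deg, running hole at 20, parking hole at 48, both 13 mm wide; then a dark stop that halts even the drawn pin 3 mm past the parking hole's middle. Clamped in a slot to suit the chain: all of it may sit up to 11 deg either way; feel for it.
- screw_cup: White cup 60 mm across, 32 mm high, on the left part of the panel; leave alone.
- screwdriver: Red screwdriver, 200 mm, on the right; leave alone.
- spanner: Steel spanner, 160 mm, on the right; leave alone.
- spare_sprocket: Spare steel sprocket, 72 mm across, 20 mm high, on the left; leave alone.
- bowl: Blue bowl, 150 mm across, 70 mm high, on the left; leave alone.
- mug: White mug, 80 mm across, 90 mm high, on the left; leave alone.

How it is judged:
By the outcome, as a careful person would: the job done as asked, in the order asked, and still so for the second after the job is handed in, with the robot touching nothing.
It also fails if it takes over 61 s, if anything falls off the work surface, if the arm or the gripper's body presses on something with over 40 N, if the wrist force passes 120 N, or if a joint passes its speed limit or range.

### The arm

A 6-joint arm with a two-finger parallel gripper is mounted at the origin on the work surface. World frame = base frame: x ahead of the robot, y to its left, z up, the work surface at z = 0. Lengths are in m, angles in rad, forces in N, time in s.
With the tool pointing down it reaches from about 0.4 to 0.825 m from the base axis. Payload 7 kg.
Tool frame: the origin (TCP) lies between the finger pads; the fingertips stand 25 mm ahead of it and the grasp point (between the pads) lies 6 mm ahead of it; z points along the fingers, y is the line along which they close (so a half turn about z gives the same grasp; the last joint's range is limited). The gripper opens to 88 mm and grips with 3 to 60 N. Pads are 19 mm wide; open, the fingers measure 130 mm over their backs; the gripper's body (78 mm by 193 mm) begins 47 mm behind the grasp point.
Start: joints at [-0.859, 0.359, 0.012, 0, -1.224, -0.288], TCP at [0.278, -0.615, 0.252] pointing down, gripper open.
Joint ranges: [-3.07, 3.07], [-1.43, 2.12], [-1.02, 1.25], [-3.03, 1.67], [-3.05, -0], [-3.03, 3.03]. Speed limits (rad/s): [2.39, 2.39, 3.01, 3.14, 3.14, 3.14].

### API

Orientations are given as [roll, pitch, yaw] about the fixed x, y, z axes, in that order (R = Rz(yaw) Ry(pitch) Rx(roll)).
In Python, from station import bot gives the robot as it stands. The module is installed in compiled form; this text tells all that it offers.
- The arm moves only by the tool arm_command, never from a script. Its argument "moves" is text: rows parted by semicolons, each of 7 numbers parted by spaces: the turn, a rotation vector about the tool's x, y, z each as a share of 180 degrees, from -1 to 1, then the shift along the tool's x, y, z each as a share of 30 mm, from -1 to 1, then the opening, from -1 (shut) to 1 (fully open). A call has 1 to 5 rows; each row shifts and turns the commanded pose from where the row before left it, along the tool's axes as they then stand; what a row does not reach is not made up. A row lasts 1/12 s, in which the tool goes at most 41.7 mm and 7.16 degrees, less where a joint would pass 70% of its speed; a pose out of reach is approached as far as the arm can. A call with a number of a shift or a turn outside -1 to 1 is refused whole. A call with a gripper value outside its range is refused whole. The fingers move at their own pace and stop on an object; the grip force is fixed at half the most. Time passes only in rows, so rows that do not move let the fingers close. It gives the time, the measured TCP pose, the force, the opening and the grip force at its end, in the units of the state.
- bot.read_state(): the state, without advancing time (a new reading comes with each control period).
- bot.capture(name): name is "side" or "top"; returns (picture, depth): 480x640x3 uint8, red, green, blue; 480x640 float32, m along the optical axis (not along the pixel's ray), 0 where there is no reading.
- bot.camera_info(name): a dict with "mtx" (3x3 intrinsics, pixels), "k1" (the pictures are not rectified: a ray, as slopes to the right and down, at radius r is drawn at 1 + k1 r^2 times it, then the intrinsics apply), "rvec" (rotation vector, rad) and "tvec" (3), from world to camera coordinates, as OpenCV has them. Camera axes: x right, y down, z forward; pixel columns grow to the right and rows downward; lengths in m; the calibration is good to about 2 mm. A picture is of the moment at which its call begins. camera_info takes no time and is no camera call.
- bot.hand_in(): hands the job in; it is judged then, once.
The state is a dict: "t": time; "joint_positions": joint angles; "qd": joint speeds; "effort": joint torques, N m; "tool_pos": TCP position; "ee_rot": TCP orientation; "ft_force": force on the tool from outside, world axes, zero at the start; "torque": the same for the moment, N m; "grip_width": finger opening in m; "finger_force": force on a finger pad.
Only numpy, scipy, OpenCV 4.12 (cv2) and the standard library are available. Lean on these libraries where they do the work, as an engineer would, in place of code of your own. Each camera call takes 0.05 s, during which the arm holds its last target. There are 200 camera calls.

## Working session

There is one attempt and no reset: what is moved stays moved. The work goes in short steps, Python scripts to look and compute and a tool call to move; the robot and the scene stay as the last step left them, time stands still between calls to the robot, and variables do not carry over. Pictures are saved under pics/ and viewed, at most 10 in all, crops included, and the job is handed in when it is done.

Besides the shell and the picture viewer there is one more tool, called after "Call:" as name(argument=value, ...), one argument or row to a line, values as JSON. arm_command: Moves the arm, as the interface text tells. Its arguments: {"type":"object","properties":{"moves":{"type":"string"}},"required":["moves"]}

```bash
mkdir -p pics
cat > h.py <<'E'
import numpy as np,cv2
from station import bot
def cam(n):
    c=bot.camera_info(n); return np.array(c["mtx"]),c["k1"],cv2.Rodrigues(np.array(c["rvec"],float))[0],np.array(c["tvec"],float).ravel()
def ray(n,u,v):
    K,k1,R,t=cam(n); p=cv2.undistortPoints(np.array([[[u,v]]],float),K,np.array([k1,0,0,0.]))[0,0]
    return -R.T@t, R.T@np.array([p[0],p[1],1])
def atz(n,u,v,z):
    o,d=ray(n,u,v); return o+d*(z-o[2])/d[2]
def tri(a,b):
    o1,d1=ray("top",*a);o2,d2=ray("side",*b)
    s=np.linalg.lstsq(np.c_[d1,-d2],o2-o1,rcond=None)[0]
    p,q=o1+s[0]*d1,o2+s[1]*d2
    return (p+q)/2,np.linalg.norm(p-q)
def proj(n,P):
    K,k1,R,t=cam(n); return cv2.projectPoints(np.array(P,float).reshape(-1,3),R,t,K,np.array([k1,0,0,0.]))[0].reshape(-1,2)
E
python3 - <<'E'
from h import *
for n in("top","side"):
    p,d=bot.capture(n); cv2.imwrite(f"pics/{n}0.png",p[:,:,::-1]); np.save(n+"d.npy",d)
    K,k,R,t=cam(n);print(n,K,k,-R.T@t,R[2])
s=bot.read_state();print({k:np.round(v,4).tolist() for k,v in s.items()})
E
```

```text
top [[436.21028174   0.         323.96111102]
 [  0.         436.21028174 235.22286759]
 [  0.           0.           1.        ]] -0.04067383264155881 [0.34774409 0.0327871  1.18294539] [ 0.17277062  0.01777301 -0.98480172]
side [[494.08247347   0.         325.72279747]
 [  0.         494.08247347 240.41784671]
 [  0.           0.           1.        ]] -0.04451927477002386 [0.38891086 0.90526552 1.09661129] [ 0.12299577 -0.6601842  -0.74096482]
{'t': 0.1, 'joint_positions': [-0.8589, 0.3593, 0.0111, -0.0003, -1.2241, -0.2881], 'qd': [-0.0018, -0.0034, 0.0027, 0.0007, 0.0005, 0.0022], 'effort': [-0.0004, -58.4165, 29.375, 7.0154, 0.0101, -0.0], 'tool_pos': [0.2774, -0.6149, 0.2507], 'ee_rot': [3.1401, -0.0001, -2.7179], 'ft_force': [0.0494, -1.1076, 0.7105], 'torque': [0.0287, 0.0438, -0.0209], 'finger_force': 0.0, 'grip_width': 0.0878}
```

View pics/top0.png

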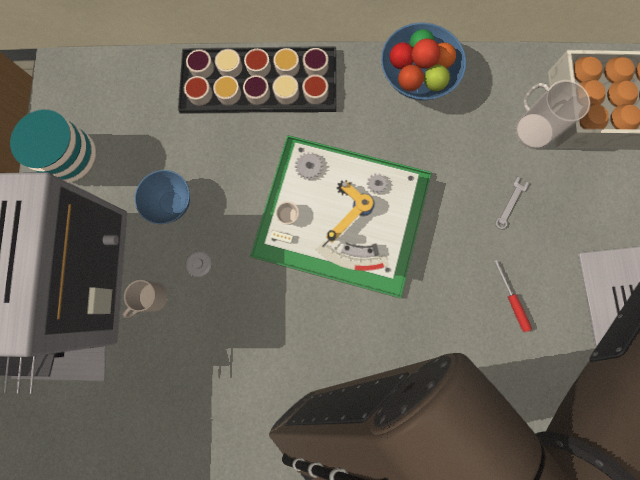

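View pics/side0.png

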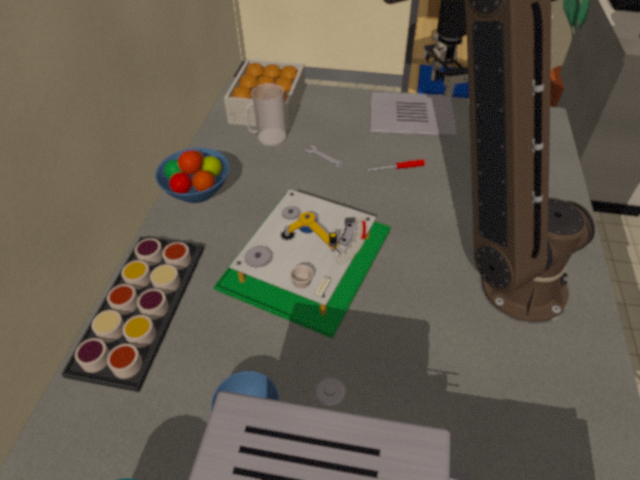

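The top view shows the panel with the pivot hub near (365,203), the knob near (331,236), and the quadrant and scale at (330–385, 245–268). In the side view the hub is near (309,218) and the knob near (333,240). I'll enlarge both.

Run:
```python
import cv2,numpy as np
a=cv2.imread("pics/top0.png")[130:300,245:445]; b=cv2.imread("pics/side0.png")[180:340,210:400]
cv2.imwrite("pics/topc.png",cv2.resize(a,None,fx=4,fy=3.5 if 0 else 3.5,interpolation=cv2.INTER_CUBIC) if 0 else cv2.resize(a[:150],None,fx=4,fy=4,interpolation=cv2.INTER_CUBIC))
cv2.imwrite("pics/sidec.png",cv2.resize(b[:120,50:],None,fx=5,fy=5,interpolation=cv2.INTER_CUBIC))
```

```text
(no output)
```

View pics/topc.png

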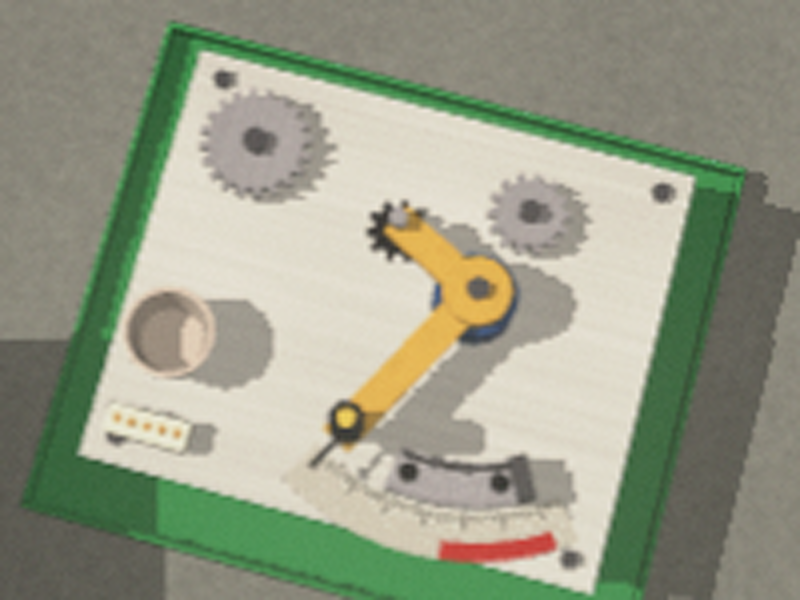

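View pics/sidec.png

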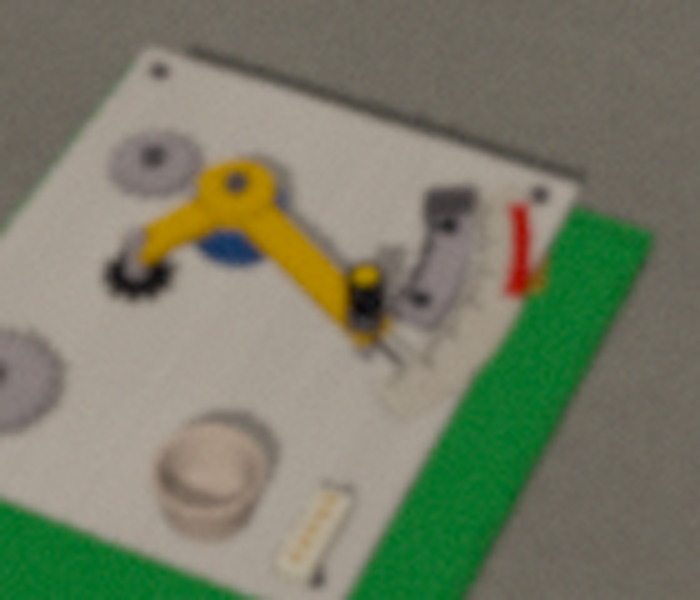

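Top crop (offset 245,130, ×4): knob dot (346,417), bolt (482,288), quadrant holes (408,471) and (501,483), stop (524,480). Side crop (offset 260,180, ×5): dot (368,275), bolt (237,182), holes (418,298) and (448,225). Next I triangulate these.

Run:
```python
from h import *
T=lambda x,y:((x+.5)/4-.5+245,(y+.5)/4-.5+130)
S=lambda x,y:((x+.5)/5-.5+260,(y+.5)/5-.5+180)
P={}
for n,a,b in [("knob",(346,417),(368,275)),("bolt",(482,288),(237,182)),("h1",(408,471),(418,298)),("h2",(501,483),(448,225)),("scrFR",(571,559),(540,195)),("scrBR",(663,192),(159,70))]:
    P[n],e=tri(T(*a),S(*b)); print(n,P[n].round(4),round(e,4))
C={k:atz("top",*T(*v),.078)[:2] for k,v in dict(FL=(200,52),FR=(695,177),BR=(597,595),BL=(80,457)).items()}
for k,v in C.items(): print(k,v.round(4))
xe=((C["FL"]-C["BL"])+(C["FR"]-C["BR"]))
ye=((C["FL"]-C["FR"])+(C["BL"]-C["BR"]))
print("len",np.linalg.norm(xe)/2,np.linalg.norm(ye)/2,"yaw",np.degrees([np.arctan2(xe[1],xe[0]),np.arctan2(-ye[0],ye[1])]))
yaw=np.mean([np.arctan2(xe[1],xe[0]),np.arctan2(-ye[0],ye[1])]);c=sum(C.values())/4
R=np.array([[np.cos(yaw),-np.sin(yaw)],[np.sin(yaw),np.cos(yaw)]])
pv=c+R@[.02,-.05];print("centre",c,"pivot",pv)
piv=P["bolt"][:2]
for q in (piv,pv):
  for k,z in(("knob",0),("h1",0),("h2",0)):
    d=P[k][:2]-q;print(k,"r",np.hypot(*d).round(4),"ang panel",(np.degrees(np.arctan2(d[1],d[0])-yaw)%360).round(2),"tens",((np.degrees(np.arctan2(d[1],d[0])-yaw)-152+180)%360-180).round(2))
# stop and pivot with fixed heights
print("knob z.147/.135",atz("top",*T(346,417),.147),atz("side",*S(368,275),.147))
print("bolt@.122",atz("top",*T(482,288),.122),atz("side",*S(237,182),.122))
for k in((408,471),(501,483),(524,480)):
    d=atz("top",*T(*k),.090)[:2]-piv;print(k,np.hypot(*d),((np.degrees(np.arctan2(d[1],d[0])-yaw)-152+180)%360-180))
```

```text
knob [0.532  0.0342 0.1458] 0.0019
bolt [ 0.6205 -0.0514  0.115 ] 0.0007
h1 [ 0.5089 -0.0049  0.0893] 0.0011
h2 [ 0.501  -0.0636  0.0888] 0.0007
scrFR [ 0.4537 -0.1083  0.077 ] 0.0001
scrBR [ 0.6954 -0.1744  0.0773] 0.0001
FL [0.7937 0.1319]
FR [ 0.7054 -0.1957]
BR [ 0.4308 -0.124 ]
BL [0.5192 0.2053]
len 0.2839731301892686 0.3401170840091028 yaw [-14.8031518  -15.06268907]
centre [0.61225229 0.00435808] pivot [ 0.61869245 -0.04910709]
knob r 0.1231 ang panel 150.85 tens -1.15
h1 r 0.1209 ang panel 172.32 tens 20.32
h2 r 0.1201 ang panel 200.79 tens 48.79
knob r 0.1202 ang panel 151.05 tens -0.95
h1 r 0.1184 ang panel 173.02 tens 21.02
h2 r 0.1186 ang panel 201.98 tens 49.98
knob z.147/.135 [0.53276697 0.03420619 0.147     ] [0.53089101 0.03553085 0.147     ]
bolt@.122 [ 0.61905132 -0.05086344  0.122     ] [ 0.61843145 -0.04447465  0.122     ]
(408, 471) 0.12150976597773981 20.428621626302117
(501, 483) 0.12057555377915927 48.70488175400095
(524, 480) 0.12104023637645538 55.661326188122814
```

```bash
cat > plan.py <<'E'
# rows from current measured pose to target (xyz, yaw) keeping tool down
from h import *
import sys
from scipy.spatial.transform import Rotation as Ro
def plan(p1,yaw1,n,op,dec=3):
    s=bot.read_state(); p=np.array(s["tool_pos"]);R=Ro.from_euler("xyz",s["ee_rot"])
    R1=Ro.from_euler("xyz",[np.pi,0,np.radians(yaw1)]); w=(R.inv()*R1).as_rotvec()/n; st=(np.array(p1)-p)/n
    out=[]
    for i in range(n):
        a=np.round(w/np.pi,4); b=np.round(R.inv().apply(st)/.03,dec)
        out.append(" ".join(f"{x:g}" for x in [*a,*b,op])); R=R*Ro.from_rotvec(a*np.pi)
    for i in range(0,n,5): print("; ".join(out[i:i+5]))
if __name__=="__main__":
    v=[float(x) for x in sys.argv[1:]]; plan(v[:3],v[3],int(v[4]),v[5])
E
python3 plan.py .532 .034 .20 137 25 0.4
```

```text
0 -0 0.0149 -0.665 0.649 0.068 0.4; 0 -0 0.0149 -0.634 0.679 0.068 0.4; 0 -0 0.0149 -0.602 0.708 0.068 0.4; 0 -0 0.0149 -0.568 0.736 0.068 0.4; 0 -0 0.0149 -0.533 0.762 0.068 0.4
0 -0 0.0149 -0.497 0.786 0.068 0.4; 0 -0 0.0149 -0.459 0.808 0.068 0.4; 0 -0 0.0149 -0.421 0.829 0.068 0.4; 0 -0 0.0149 -0.382 0.847 0.068 0.4; 0 -0 0.0149 -0.342 0.864 0.068 0.4
0 -0 0.0149 -0.301 0.879 0.068 0.4; 0 -0 0.0149 -0.259 0.892 0.068 0.4; 0 -0 0.0149 -0.217 0.904 0.068 0.4; 0 -0 0.0149 -0.175 0.913 0.068 0.4; 0 -0 0.0149 -0.132 0.92 0.068 0.4
0 -0 0.0149 -0.089 0.925 0.068 0.4; 0 -0 0.0149 -0.045 0.928 0.068 0.4; 0 -0 0.0149 -0.002 0.929 0.068 0.4; 0 -0 0.0149 0.042 0.928 0.068 0.4; 0 -0 0.0149 0.085 0.925 0.068 0.4
0 -0 0.0149 0.128 0.92 0.068 0.4; 0 -0 0.0149 0.171 0.913 0.068 0.4; 0 -0 0.0149 0.214 0.904 0.068 0.4; 0 -0 0.0149 0.256 0.893 0.068 0.4; 0 -0 0.0149 0.297 0.881 0.068 0.4
```

Call:
arm_command(
  moves="0 0 0.015 -0.66 0.65 0.068 0.4; 0 0 0.015 -0.63 0.68 0.068 0.4; 0 0 0.015 -0.60 0.71 0.068 0.4; 0 0 0.015 -0.57 0.74 0.068 0.4; 0 0 0.015 -0.53 0.76 0.068 0.4",
)

```text
t: 0.52
tool_pos: [0.3282, -0.4841, 0.2407]
ee_rot: [3.141, -0.0, -2.956]
ft_force: [0.6, 0.8, 0.3]
grip_width: 0.0634
finger_force: 0.0
```

Call:
arm_command(
  moves="0 0 0.015 -0.50 0.79 0.068 0.4; 0 0 0.015 -0.46 0.81 0.068 0.4; 0 0 0.015 -0.42 0.83 0.068 0.4; 0 0 0.015 -0.38 0.85 0.068 0.4; 0 0 0.015 -0.34 0.86 0.068 0.4",
)

```text
t: 0.93
tool_pos: [0.3794, -0.3542, 0.2308]
ee_rot: [3.141, -0.0, 3.092]
ft_force: [1.1, -0.2, -0.7]
grip_width: 0.0611
finger_force: 0.0
```

Call:
arm_command(
  moves="0 0 0.015 -0.30 0.88 0.068 0.4; 0 0 0.015 -0.26 0.89 0.068 0.4; 0 0 0.015 -0.22 0.90 0.068 0.4; 0 0 0.015 -0.17 0.91 0.068 0.4; 0 0 0.015 -0.13 0.92 0.068 0.4",
)

```text
t: 1.35
tool_pos: [0.4306, -0.2249, 0.2207]
ee_rot: [3.141, -0.0, 2.856]
ft_force: [0.5, 0.7, -0.6]
grip_width: 0.061
finger_force: 0.0
```

```bash
python3 plan.py .532 .034 .20 137 10 0.4; python3 -c "
from station import bot
s=bot.read_state();print(s['joint_positions'],s['tool_pos'],s['ee_rot'],s['ft_force'])"
```

```text
0 -0 0.0148 -0.081 0.923 0.069 0.4; 0 -0 0.0148 -0.038 0.926 0.069 0.4; 0 -0 0.0148 0.005 0.927 0.069 0.4; 0 -0 0.0148 0.048 0.925 0.069 0.4; 0 -0 0.0148 0.091 0.922 0.069 0.4
0 -0 0.0148 0.134 0.917 0.069 0.4; 0 -0 0.0148 0.176 0.91 0.069 0.4; 0 -0 0.0148 0.218 0.901 0.069 0.4; 0 -0 0.0148 0.26 0.89 0.069 0.4; 0 -0 0.0148 0.301 0.877 0.069 0.4
[-7.55129175e-02  6.85784437e-02 -4.38606898e-01 -1.65063043e-04
 -1.06381566e+00 -1.78061209e+00] [ 0.43063876 -0.22487779  0.22073797] [ 3.14149416e+00 -2.30240008e-04  2.85618382e+00] [ 0.50435642  0.74492559 -0.6482586 ]
```

Call:
arm_command(
  moves="0 0 0.015 -0.08 0.92 0.069 0.4; 0 0 0.015 -0.04 0.926 0.069 0.4; 0 0 0.015 0.005 0.927 0.069 0.4; 0 0 0.015 0.05 0.925 0.069 0.4; 0 0 0.015 0.09 0.92 0.069 0.4",
)

```text
t: 1.77
tool_pos: [0.4811, -0.0955, 0.2104]
ee_rot: [-3.142, -0.0, 2.621]
ft_force: [0.6, -0.3, 0.2]
grip_width: 0.0614
finger_force: 0.0
```

Call:
arm_command(
  moves="0 0 0.015 0.13 0.917 0.069 0.4; 0 0 0.015 0.18 0.91 0.069 0.4; 0 0 0.015 0.22 0.90 0.069 0.4; 0 0 0.015 0.26 0.89 0.069 0.4; 0 0 0.014 0.30 0.88 0.069 0.4",
)

```text
t: 2.18
tool_pos: [0.5321, 0.0339, 0.2]
ee_rot: [-3.141, -0.0, 2.388]
ft_force: [0.1, 0.1, 0.1]
grip_width: 0.0613
finger_force: 0.0
```

Call:
arm_command(
  moves="0 0 0 0 0 0 0.1; 0 0 0 0 0 0 0.1; 0 0 0 0 0 0 0.1",
)

```text
t: 2.43
tool_pos: [0.5316, 0.0324, 0.1998]
ee_rot: [-3.141, -0.001, 2.391]
ft_force: [-0.6, -0.0, 0.4]
grip_width: 0.0498
finger_force: 0.0
```

```bash
python3 plan.py .532 .034 .146 137 5 0.1
python3 - <<'E'
from h import *
s=bot.read_state();print(s['joint_positions'],s['tool_pos'],s['ee_rot'],s['ft_force'])
p,d=bot.capture("side");cv2.imwrite("pics/s1.png",cv2.resize(p[150:290,250:410,::-1],None,fx=4,fy=4,interpolation=cv2.INTER_CUBIC))
E
```

```text
-0.0001 -0 0 0.005 0.01 0.359 0.1; -0.0001 -0 0 0.005 0.01 0.359 0.1; -0.0001 -0 0 0.005 0.01 0.359 0.1; -0.0001 -0 0 0.005 0.01 0.359 0.1; -0.0001 -0 0 0.005 0.01 0.359 0.1
[ 4.29298144e-01  1.67146080e-01 -3.74797519e-01 -1.76123226e-04
 -1.03003153e+00 -2.75023332e+00] [0.5315522  0.03244704 0.19982033] [-3.14056053e+00 -5.89126952e-04  2.39136275e+00] [-0.55057611 -0.02963192  0.37270223]
```

View pics/s1.png

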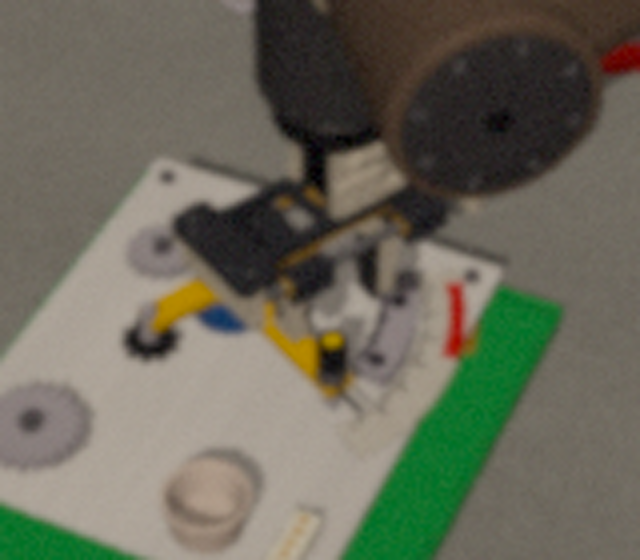

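The crop shows the open fingers straddling the knob, which is at about (333,350) in it and clear below the fingertips. Descend.

Call:
arm_command(
  moves="0 0 0 0.005 0.01 0.36 0.1; 0 0 0 0.005 0.01 0.36 0.1; 0 0 0 0.005 0.01 0.36 0.1; 0 0 0 0.005 0.01 0.36 0.1; 0 0 0 0.005 0.01 0.36 0.1",
)

```text
t: 2.9
tool_pos: [0.532, 0.0337, 0.1447]
ee_rot: [-3.141, -0.0, 2.39]
ft_force: [0.1, 0.6, 0.7]
grip_width: 0.048
finger_force: 0.0
```

Call:
arm_command(
  moves="0 0 0 0 0 0 -0.3; 0 0 0 0 0 0 -0.3; 0 0 0 0 0 0 -0.3; 0 0 0 0 0 0 -0.3; 0 0 0 0 0 0 -0.3",
)

```text
t: 3.32
tool_pos: [0.5328, 0.0342, 0.1468]
ee_rot: [3.141, 0.0, 2.39]
ft_force: [-0.0, 0.1, -0.0]
grip_width: 0.0311
finger_force: 0.0
```

Run:
```python
from h import *
s=bot.read_state();print(s['tool_pos'],s['ee_rot'],s['ft_force'],s['grip_width'])
p,d=bot.capture("side");cv2.imwrite("pics/s2.png",cv2.resize(p[190:270,270:370,::-1],None,fx=7,fy=7,interpolation=cv2.INTER_CUBIC))
```

```text
[0.5328465  0.03424704 0.14683023] [3.14060530e+00 4.71902218e-04 2.39044102e+00] [-0.01933139  0.13798832 -0.03994161] 0.031070562715591818
```

View pics/s2.png

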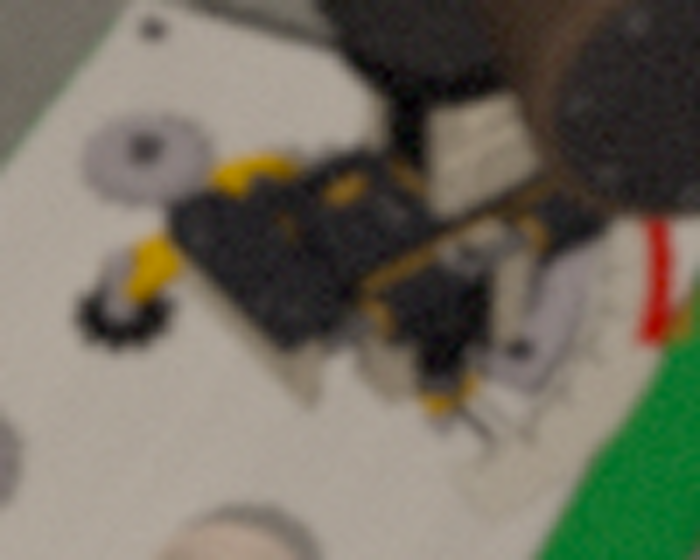

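The crop shows the fingers at either side of the knob (about 445,330), with no contact force at 31 mm opening. Close.

Call:
arm_command(
  moves="0 0 0 0 0 0 -0.5; 0 0 0 0 0 0 -0.5; 0 0 0 0 0 0 -0.6; 0 0 0 0 0 0 -1; 0 0 0 0 0 0 -1",
)

```text
t: 3.78
tool_pos: [0.5323, 0.034, 0.1465]
ee_rot: [-3.141, 0.0, 2.39]
ft_force: [-1.6, -0.5, 3.8]
grip_width: 0.0212
finger_force: 30.0
```

Call:
arm_command(
  moves="0 0 0 0 0 0 -1; 0 0 0 0 0 0 -1",
)

```text
t: 3.95
tool_pos: [0.5324, 0.034, 0.1464]
ee_rot: [-3.141, 0.0, 2.39]
ft_force: [-2.2, -1.7, 6.7]
grip_width: 0.0215
finger_force: 30.0
```

Call:
arm_command(
  moves="0 0 0 0 0 -0.05 -1; 0 0 0 0 0 -0.05 -1; 0 0 0 0 0 0 -1",
)

```text
t: 4.2
tool_pos: [0.5323, 0.0339, 0.1486]
ee_rot: [-3.141, -0.0, 2.39]
ft_force: [2.8, -2.8, -8.7]
grip_width: 0.0215
finger_force: 30.0
```

Call:
arm_command(
  moves="0 0 0 0 0 -0.05 -1; 0 0 0 0 0 -0.05 -1; 0 0 0 0 0 0 -1",
)

```text
t: 4.45
tool_pos: [0.5323, 0.034, 0.152]
ee_rot: [-3.141, -0.0, 2.39]
ft_force: [3.8, -3.8, -10.4]
grip_width: 0.0213
finger_force: 30.0
```

Call:
arm_command(
  moves="0 0 0 -0.01 0 -0.05 -1; 0 0 0 -0.01 0 -0.05 -1; 0 0 0 0 0 -0.05 -1; 0 0 0 0 0 0 -1; 0 0 0 0 0 0 -1",
)

```text
t: 4.87
tool_pos: [0.5323, 0.0339, 0.1565]
ee_rot: [-3.141, -0.001, 2.39]
ft_force: [0.2, -0.4, -11.9]
grip_width: 0.0213
finger_force: 30.0
```

Call:
arm_command(
  moves="0 0 0 0 0 -0.035 -1; 0 0 0 0 0 -0.035 -1; 0 0 0 0 0 0 -1; 0 0 0 0 0 0 -1",
)

```text
t: 5.2
tool_pos: [0.5324, 0.0338, 0.1586]
ee_rot: [-3.141, -0.001, 2.39]
ft_force: [-1.6, 1.3, -14.0]
grip_width: 0.0213
finger_force: 30.0
```

Call:
arm_command(
  moves="0 0 0 0 0 0.02 -1; 0 0 0 0 0 0 -1; 0 0 0 0 0 0 -1",
)

```text
t: 5.45
tool_pos: [0.5324, 0.0338, 0.1579]
ee_rot: [-3.141, -0.001, 2.39]
ft_force: [-4.6, 2.4, -12.0]
grip_width: 0.0211
finger_force: 30.0
```

Call:
arm_command(
  moves="0 0 -0.0056 0.01 -0.07 0 -1; 0 0 -0.0056 0 -0.07 0 -1; 0 0 -0.0056 0 -0.07 0 -1; 0 0 0 0 0 0 -1",
)

```text
t: 5.78
tool_pos: [0.5292, 0.0302, 0.1586]
ee_rot: [3.139, 0.0, 2.445]
ft_force: [-1.2, 7.1, -11.8]
grip_width: 0.0215
finger_force: 30.0
```

```bash
cat > r.py <<'E'
from h import *
s=bot.read_state();f=np.array(s["ft_force"]);y=s["ee_rot"][2];p=np.array(s["tool_pos"])
q=np.array([.6197,-.0480]);d=p[:2]-q
print("rad %.1f tan(cw+) %.1f fz %.1f  yawrel %.2f  posang %.2f r %.4f z %.4f"%(f[0]*np.cos(y)+f[1]*np.sin(y),f[0]*np.sin(y)-f[1]*np.cos(y),f[2],np.degrees(y)%360-137.05,np.degrees(np.arctan2(d[1],d[0]))%360-137.05,np.hypot(*d),p[2]),"T",np.round(s["torque"],2),s["grip_width"])
E
python3 r.py
```

```text
rad 5.5 tan(cw+) 4.6 fz -11.8  yawrel 3.01  posang 2.11 r 0.1196 z 0.1586 T [ 2.53  0.49 -0.16] 0.02145278931516175
```

Call:
arm_command(
  moves="0 0 -0.0056 0.01 -0.07 0 -1; 0 0 -0.0056 0.01 -0.07 0 -1; 0 0 -0.0056 0 -0.07 0 -1; 0 0 0 0 0 0 -1",
)

```text
t: 6.12
tool_pos: [0.5253, 0.0256, 0.1588]
ee_rot: [3.138, 0.001, 2.497]
ft_force: [-0.2, 4.7, -12.3]
grip_width: 0.0211
finger_force: 30.0
```

```bash
python3 r.py
```

```text
rad 3.0 tan(cw+) 3.7 fz -12.3  yawrel 6.04  posang 5.02 r 0.1197 z 0.1588 T [ 1.96 -0.05 -0.26] 0.02112981423756485
```

Call:
arm_command(
  moves="0 0 -0.0056 0.01 -0.07 0 -1; 0 0 -0.0056 0 -0.07 0 -1; 0 0 -0.0056 0 -0.07 0 -1; 0 0 -0.0056 0 -0.07 0 -1; 0 0 -0.0056 0 -0.07 0 -1",
)

```text
t: 6.53
tool_pos: [0.5193, 0.0174, 0.1589]
ee_rot: [3.138, 0.002, 2.585]
ft_force: [1.0, 5.3, -13.1]
grip_width: 0.0215
finger_force: 30.0
```

Run:
```python
import r
from h import *
p,d=bot.capture("top");q,_=bot.capture("side")
cv2.imwrite("pics/m1.png",np.hstack([cv2.resize(p[190:290,310:410,::-1],(400,400),interpolation=2),cv2.resize(q[190:270,290:370,::-1],(400,400),interpolation=2)]))
```

```text
rad 2.0 tan(cw+) 5.0 fz -13.1  yawrel 11.06  posang 9.88 r 0.1198 z 0.1589 T [ 2.21 -0.34 -0.27] 0.02147919069212539
```

View pics/m1.png

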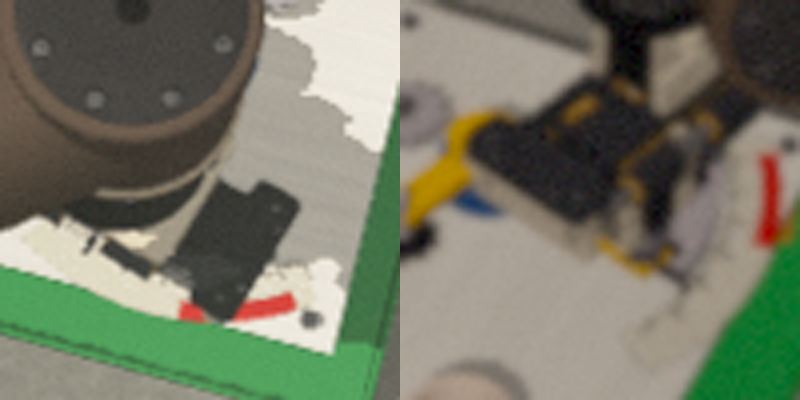

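The view shows the pointer has moved along the scale with the hand and the yellow arm is following.

Call:
arm_command(
  moves="0 0 -0.0056 0.005 -0.07 0 -1; 0 0 -0.0056 0.005 -0.07 0 -1; 0 0 -0.0056 0 -0.07 0 -1; 0 0 -0.0056 0 -0.07 0 -1; 0 0 0 0 0 0 -1",
)

```text
t: 7.05
tool_pos: [0.5148, 0.0101, 0.159]
ee_rot: [3.138, 0.002, 2.656]
ft_force: [1.1, 5.0, -12.2]
grip_width: 0.0214
finger_force: 30.0
```

```bash
python3 r.py
```

```text
rad 1.4 tan(cw+) 5.0 fz -12.2  yawrel 15.11  posang 13.98 r 0.1199 z 0.1590 T [ 2.   -0.39 -0.23] 0.021437828777705822
```

Call:
arm_command(
  moves="0 0 -0.0056 0.005 -0.07 0 -1; 0 0 -0.0056 0 -0.07 0 -1; 0 0 -0.0056 0 -0.07 0 -1; 0 0 -0.0056 0 -0.07 0 -1; 0 0 0 0 0 0 -1",
)

```text
t: 7.47
tool_pos: [0.5111, 0.0027, 0.159]
ee_rot: [3.138, 0.003, 2.726]
ft_force: [1.1, 5.7, -12.5]
grip_width: 0.0213
finger_force: 30.0
```

```bash
python3 r.py
```

```text
rad 1.3 tan(cw+) 5.7 fz -12.5  yawrel 19.13  posang 17.94 r 0.1199 z 0.1590 T [ 2.15 -0.44 -0.26] 0.021301972878558253
```

Clear of the quadrant's edge, with steady forces. On to about 30°.

Call:
arm_command(
  moves="0 0 -0.0056 0.005 -0.07 0 -1; 0 0 -0.0056 0 -0.07 0 -1; 0 0 -0.0056 0 -0.07 0 -1; 0 0 -0.0056 0 -0.07 0 -1; 0 0 -0.0056 0 -0.07 0 -1",
)

```text
t: 7.88
tool_pos: [0.5071, -0.0068, 0.159]
ee_rot: [3.138, 0.003, 2.814]
ft_force: [1.3, 7.1, -12.8]
grip_width: 0.021
finger_force: 30.0
```

```bash
python3 r.py
```

```text
rad 1.1 tan(cw+) 7.1 fz -12.8  yawrel 24.16  posang 22.84 r 0.1200 z 0.1590 T [ 2.58 -0.37 -0.25] 0.021039249890480418
```

Call:
arm_command(
  moves="0 0 -0.0056 0.005 -0.07 0 -1; 0 0 -0.0056 0 -0.07 0 -1; 0 0 -0.0056 0 -0.07 0 -1; 0 0 -0.0056 0 -0.07 0 -1; 0 0 -0.0056 0 -0.07 0 -1",
)

```text
t: 8.3
tool_pos: [0.5038, -0.0167, 0.1589]
ee_rot: [3.139, 0.003, 2.902]
ft_force: [0.7, 7.3, -12.9]
grip_width: 0.0212
finger_force: 30.0
```

```bash
python3 r.py
```

```text
rad 1.1 tan(cw+) 7.3 fz -12.9  yawrel 29.20  posang 27.84 r 0.1200 z 0.1589 T [ 2.85 -0.32 -0.31] 0.021176632228637138
```

Call:
arm_command(
  moves="0 0 -0.0056 0.005 -0.07 0 -1; 0 0 -0.0056 0 -0.07 0 -1; 0 0 -0.0056 0 -0.07 0 -1; 0 0 -0.0056 0 -0.07 0 -1; 0 0 -0.0056 0 -0.07 0 -1",
)

```text
t: 8.72
tool_pos: [0.5015, -0.0269, 0.1589]
ee_rot: [3.139, 0.003, 2.99]
ft_force: [0.7, 8.4, -13.2]
grip_width: 0.0215
finger_force: 30.0
```

```bash
python3 r.py
```

```text
rad 0.6 tan(cw+) 8.4 fz -13.2  yawrel 34.24  posang 32.82 r 0.1201 z 0.1589 T [ 3.03 -0.17 -0.34] 0.02147256275410732
```

Call:
arm_command(
  moves="0 0 -0.0056 0.005 -0.07 0 -1; 0 0 -0.0056 0 -0.07 0 -1; 0 0 -0.0056 0 -0.07 0 -1; 0 0 -0.0028 0 -0.035 0 -1; 0 0 -0.0028 0 -0.035 0 -1",
)

```text
t: 9.13
tool_pos: [0.5002, -0.0352, 0.1588]
ee_rot: [3.139, 0.003, 3.059]
ft_force: [0.1, 8.9, -11.7]
grip_width: 0.0213
finger_force: 30.0
```

```bash
python3 r.py
```

```text
rad 0.6 tan(cw+) 8.8 fz -11.7  yawrel 38.24  posang 36.82 r 0.1202 z 0.1588 T [ 3.21 -0.13 -0.36] 0.02133779189452775
```

Call:
arm_command(
  moves="0 0 -0.0028 0 -0.035 0 -1; 0 0 -0.0028 0 -0.035 0 -1; 0 0 -0.0028 0 -0.035 0 -1; 0 0 -0.0028 0 -0.035 0 -1; 0 0 -0.0028 0 -0.035 0 -1",
)

```text
t: 9.55
tool_pos: [0.4997, -0.0404, 0.1587]
ee_rot: [3.139, 0.003, 3.103]
ft_force: [-0.3, 9.0, -11.9]
grip_width: 0.0213
finger_force: 30.0
```

```bash
python3 r.py
```

```text
rad 0.6 tan(cw+) 9.0 fz -11.9  yawrel 40.75  posang 39.31 r 0.1202 z 0.1587 T [ 3.33 -0.06 -0.38] 0.02131030351932539
```

Call:
arm_command(
  moves="0 0 -0.0028 0 -0.035 0 -1; 0 0 -0.0028 0 -0.035 0 -1; 0 0 -0.0028 0 -0.035 0 -1; 0 0 -0.0028 0 -0.035 0 -1; 0 0 -0.0028 0 -0.035 0 -1",
)

```text
t: 9.97
tool_pos: [0.4996, -0.0454, 0.1587]
ee_rot: [3.139, 0.003, -3.136]
ft_force: [-0.3, 10.8, -12.3]
grip_width: 0.0215
finger_force: 30.0
```

```bash
python3 r.py
```

```text
rad 0.3 tan(cw+) 10.8 fz -12.3  yawrel 43.29  posang 41.71 r 0.1201 z 0.1587 T [ 3.76  0.04 -0.21] 0.02151685550628053
```

Call:
arm_command(
  moves="0 0 0 0 0 0 -1; 0 0 0 0 0 0 -1",
)

```text
t: 10.13
tool_pos: [0.4996, -0.0455, 0.1587]
ee_rot: [3.139, 0.003, -3.136]
ft_force: [0.0, 10.3, -12.5]
grip_width: 0.0215
finger_force: 30.0
```

```bash
python3 r.py
```

```text
rad -0.1 tan(cw+) 10.3 fz -12.5  yawrel 43.27  posang 41.75 r 0.1201 z 0.1587 T [ 3.6   0.06 -0.17] 0.021532750112489334
```

Call:
arm_command(
  moves="0 0 -0.0014 0 -0.0175 0 -1; 0 0 0 0 0 0 -1",
)

```text
t: 10.3
tool_pos: [0.4996, -0.046, 0.1587]
ee_rot: [3.139, 0.003, -3.131]
ft_force: [-0.1, 10.6, -13.0]
grip_width: 0.021
finger_force: 30.0
```

```bash
python3 r.py
```

```text
rad 0.0 tan(cw+) 10.6 fz -13.0  yawrel 43.53  posang 41.98 r 0.1201 z 0.1587 T [ 3.65  0.08 -0.19] 0.020962910313183356
```

Call:
arm_command(
  moves="0 0 -0.0014 0 -0.0175 0 -1; 0 0 -0.0014 0 -0.0175 0 -1; 0 0 -0.0014 0 -0.0175 0 -1; 0 0 0 0 0 0 -1",
)

```text
t: 10.63
tool_pos: [0.4996, -0.0476, 0.1587]
ee_rot: [3.139, 0.003, -3.118]
ft_force: [-0.1, 10.0, -12.3]
grip_width: 0.0216
finger_force: 30.0
```

```bash
python3 r.py
```

```text
rad -0.1 tan(cw+) 10.0 fz -12.3  yawrel 44.29  posang 42.74 r 0.1201 z 0.1587 T [ 3.72  0.06 -0.19] 0.021567750058943277
```

Call:
arm_command(
  moves="0 0 -0.0014 0 -0.0175 0 -1; 0 0 -0.0014 0 -0.0175 0 -1; 0 0 -0.0014 0 -0.0175 0 -1; 0 0 -0.0014 0 -0.0175 0 -1; 0 0 0 0 0 0 -1",
)

```text
t: 11.05
tool_pos: [0.4996, -0.0496, 0.1586]
ee_rot: [3.139, 0.003, -3.101]
ft_force: [-0.1, 10.1, -12.7]
grip_width: 0.0213
finger_force: 30.0
```

```bash
python3 r.py
```

```text
rad -0.3 tan(cw+) 10.1 fz -12.7  yawrel 45.29  posang 43.73 r 0.1201 z 0.1586 T [ 3.69  0.14 -0.17] 0.021328465148266633
```

Call:
arm_command(
  moves="0 0 -0.0014 0 -0.0175 0 -1; 0 0 -0.0014 0 -0.0175 0 -1; 0 0 -0.0014 0 -0.0175 0 -1; 0 0 0 0 0 0 -1",
)

```text
t: 11.38
tool_pos: [0.4996, -0.0512, 0.1586]
ee_rot: [3.139, 0.003, -3.088]
ft_force: [-0.5, 11.2, -13.3]
grip_width: 0.0213
finger_force: 30.0
```

```bash
python3 r.py
```

```text
rad -0.1 tan(cw+) 11.2 fz -13.3  yawrel 46.05  posang 44.49 r 0.1201 z 0.1586 T [ 3.73  0.17 -0.24] 0.02134433380665302
```

Call:
arm_command(
  moves="0 0 -0.0014 0 -0.0175 0 -1; 0 0 -0.0014 0 -0.0175 0 -1; 0 0 -0.0014 0 -0.0175 0 -1; 0 0 0 0 0 0 -1",
)

```text
t: 11.72
tool_pos: [0.4996, -0.0528, 0.1586]
ee_rot: [3.139, 0.003, -3.074]
ft_force: [-0.1, 11.3, -12.5]
grip_width: 0.0211
finger_force: 30.0
```

```bash
python3 r.py
```

```text
rad -0.7 tan(cw+) 11.3 fz -12.5  yawrel 46.80  posang 45.24 r 0.1202 z 0.1586 T [ 3.76  0.23 -0.2 ] 0.021117296097373787
```

Call:
arm_command(
  moves="0 0 -0.0014 0 -0.0175 0 -1; 0 0 -0.0014 0 -0.0175 0 -1; 0 0 -0.0014 0 -0.0175 0 -1; 0 0 0 0 0 0 -1",
)

```text
t: 12.05
tool_pos: [0.4997, -0.0544, 0.1586]
ee_rot: [3.139, 0.003, -3.061]
ft_force: [-0.7, 11.2, -13.4]
grip_width: 0.0212
finger_force: 30.0
```

```bash
python3 r.py
```

```text
rad -0.2 tan(cw+) 11.2 fz -13.4  yawrel 47.56  posang 45.98 r 0.1202 z 0.1586 T [ 3.84  0.25 -0.17] 0.02123642999763935
```

Call:
arm_command(
  moves="0 0 -0.0014 0 -0.0175 0 -1; 0 0 -0.0014 0 -0.0175 0 -1; 0 0 0 0 0 0 -1",
)

```text
t: 12.3
tool_pos: [0.4998, -0.0554, 0.1586]
ee_rot: [3.139, 0.003, -3.052]
ft_force: [-0.4, 11.4, -12.4]
grip_width: 0.0213
finger_force: 30.0
```

```bash
python3 r.py
```

```text
rad -0.6 tan(cw+) 11.4 fz -12.4  yawrel 48.06  posang 46.48 r 0.1202 z 0.1586 T [ 3.88  0.28 -0.18] 0.02131255772662409
```

Call:
arm_command(
  moves="0 0 -0.0014 0 -0.0175 0 -1; 0 0 -0.0014 0 -0.0175 0 -1; 0 0 -0.0014 0 -0.0175 0 -1; 0 0 0 0 0 0 -1",
)

```text
t: 12.63
tool_pos: [0.4999, -0.057, 0.1585]
ee_rot: [3.139, 0.003, -3.039]
ft_force: [0.1, 10.5, -12.7]
grip_width: 0.021
finger_force: 30.0
```

```bash
python3 r.py
```

```text
rad -1.2 tan(cw+) 10.4 fz -12.7  yawrel 48.81  posang 47.23 r 0.1202 z 0.1585 T [ 3.9   0.28 -0.1 ] 0.02098450813632909
```

Call:
arm_command(
  moves="0 0 -0.0014 0 -0.0175 0 -1; 0 0 -0.0014 0 -0.0175 0 -1; 0 0 -0.0014 0 -0.0175 0 -1; 0 0 0 0 0 0 -1",
)

```text
t: 12.97
tool_pos: [0.5, -0.0585, 0.1585]
ee_rot: [3.139, 0.003, -3.026]
ft_force: [-1.1, 11.1, -12.4]
grip_width: 0.0213
finger_force: 30.0
```

```bash
python3 r.py
```

```text
rad -0.2 tan(cw+) 11.1 fz -12.4  yawrel 49.57  posang 47.98 r 0.1202 z 0.1585 T [ 3.92  0.34 -0.19] 0.021299532421775798
```

Call:
arm_command(
  moves="0 0 -0.0014 0 -0.0175 0 -1; 0 0 -0.0014 0 -0.0175 0 -1; 0 0 0 0 0 0 -1",
)

```text
t: 13.22
tool_pos: [0.5, -0.0596, 0.1585]
ee_rot: [3.139, 0.003, -3.017]
ft_force: [-0.8, 11.7, -13.2]
grip_width: 0.0213
finger_force: 30.0
```

```bash
python3 r.py
```

```text
rad -0.7 tan(cw+) 11.7 fz -13.2  yawrel 50.08  posang 48.48 r 0.1202 z 0.1585 T [ 3.95  0.37 -0.2 ] 0.021330202870487754
```

Call:
arm_command(
  moves="0 0 -0.0014 0 -0.0175 0 -1; 0 0 -0.0014 0 -0.0175 0 -1; 0 0 0 0 0 0 -1",
)

```text
t: 13.47
tool_pos: [0.5002, -0.0606, 0.1585]
ee_rot: [3.139, 0.003, -3.008]
ft_force: [-0.0, 10.7, -12.7]
grip_width: 0.021
finger_force: 30.0
```

```bash
python3 r.py
```

```text
rad -1.4 tan(cw+) 10.6 fz -12.7  yawrel 50.58  posang 48.97 r 0.1202 z 0.1585 T [ 3.94  0.42 -0.22] 0.021046771446420223
```

Call:
arm_command(
  moves="0 0 -0.0014 0 -0.0175 0 -1; 0 0 -0.0014 0 -0.0175 0 -1; 0 0 0 0 0 0 -1",
)

```text
t: 13.72
tool_pos: [0.5003, -0.0617, 0.1585]
ee_rot: [3.139, 0.003, -3.0]
ft_force: [-1.5, 11.0, -12.4]
grip_width: 0.0214
finger_force: 30.0
```

```bash
python3 r.py
```

```text
rad -0.1 tan(cw+) 11.1 fz -12.4  yawrel 51.08  posang 49.47 r 0.1202 z 0.1585 T [ 4.04  0.46 -0.24] 0.021406205259931737
```

Call:
arm_command(
  moves="0 0 -0.0014 0 -0.0175 0 -1; 0 0 -0.0014 0 -0.0175 0 -1; 0 0 0 0 0 0 -1",
)

```text
t: 13.97
tool_pos: [0.5004, -0.0627, 0.1584]
ee_rot: [3.139, 0.002, -2.991]
ft_force: [-1.2, 10.5, -12.0]
grip_width: 0.0212
finger_force: 30.0
```

```bash
python3 r.py
```

```text
rad -0.4 tan(cw+) 10.5 fz -12.0  yawrel 51.58  posang 49.96 r 0.1202 z 0.1584 T [ 4.04  0.48 -0.21] 0.02122215347034757
```

Call:
arm_command(
  moves="0 0 -0.0014 0 -0.0175 0 -1; 0 0 -0.0014 0 -0.0175 0 -1; 0 0 0 0 0 0 -1",
)

```text
t: 14.22
tool_pos: [0.5005, -0.0637, 0.1584]
ee_rot: [3.139, 0.002, -2.982]
ft_force: [-1.9, 11.2, -12.5]
grip_width: 0.0214
finger_force: 30.0
```

```bash
python3 r.py
```

```text
rad 0.1 tan(cw+) 11.4 fz -12.5  yawrel 52.09  posang 50.45 r 0.1202 z 0.1584 T [ 4.07  0.5  -0.2 ] 0.021433891722079604
```

Call:
arm_command(
  moves="0 0 -0.0014 0 -0.0175 0 -1; 0 0 -0.0014 0 -0.0175 0 -1; 0 0 0 0 0 0 -1",
)

```text
t: 14.47
tool_pos: [0.5006, -0.0647, 0.1584]
ee_rot: [3.139, 0.002, -2.973]
ft_force: [-2.1, 11.6, -12.4]
grip_width: 0.0211
finger_force: 30.0
```

```bash
python3 r.py
```

```text
rad 0.1 tan(cw+) 11.8 fz -12.4  yawrel 52.59  posang 50.96 r 0.1202 z 0.1584 T [ 4.04  0.54 -0.21] 0.02114870663872393
```

Call:
arm_command(
  moves="0 0 -0.0014 0 -0.0175 0 -1; 0 0 -0.0014 0 -0.0175 0 -1; 0 0 0 0 0 0 -1",
)

```text
t: 14.72
tool_pos: [0.5008, -0.0658, 0.1584]
ee_rot: [3.139, 0.002, -2.965]
ft_force: [-1.1, 12.3, -12.7]
grip_width: 0.0213
finger_force: 30.0
```

```bash
python3 r.py
```

```text
rad -1.1 tan(cw+) 12.3 fz -12.7  yawrel 53.09  posang 51.46 r 0.1203 z 0.1584 T [ 4.11  0.49 -0.2 ] 0.021323999667984327
```

Call:
arm_command(
  moves="0 0 -0.0014 0 -0.0175 0 -1; 0 0 -0.0014 0 -0.0175 0 -1; 0 0 0 0 0 0 -1",
)

```text
t: 14.97
tool_pos: [0.5009, -0.0668, 0.1583]
ee_rot: [3.139, 0.002, -2.956]
ft_force: [-1.6, 13.5, -12.7]
grip_width: 0.021
finger_force: 30.0
```

```bash
python3 r.py
```

```text
rad -0.9 tan(cw+) 13.6 fz -12.7  yawrel 53.59  posang 51.93 r 0.1203 z 0.1583 T [ 4.16  0.58 -0.22] 0.021005560334936658
```

Call:
arm_command(
  moves="0 0 -0.0014 0 -0.0175 0 -1; 0 0 0 0 0 0 -1; 0 0 0 0 0 0 -1",
)

```text
t: 15.22
tool_pos: [0.5009, -0.067, 0.1583]
ee_rot: [3.139, 0.002, -2.952]
ft_force: [-2.3, 14.0, -10.9]
grip_width: 0.0212
finger_force: 30.0
```

```bash
python3 r.py
```

```text
rad -0.4 tan(cw+) 14.2 fz -10.9  yawrel 53.82  posang 52.04 r 0.1203 z 0.1583 T [ 4.96  0.79 -0.24] 0.021232457126469186
```

Call:
arm_command(
  moves="0 0 -0.0014 0 -0.0175 0 -1; 0 0 0 0 0 0 -1; 0 0 0 0 0 0 -1",
)

```text
t: 15.47
tool_pos: [0.5011, -0.0671, 0.1584]
ee_rot: [3.138, 0.003, -2.947]
ft_force: [-2.7, 17.0, -11.4]
grip_width: 0.0218
finger_force: 30.0
```

```bash
python3 r.py
```

```text
rad -0.6 tan(cw+) 17.2 fz -11.4  yawrel 54.09  posang 52.12 r 0.1201 z 0.1584 T [ 5.74  1.06 -0.24] 0.021816865547754312
```

Stop found: posang levels off at about 52.0 while the tangential force climbs from 11.5 to 17 N. Back off to about 50.55, the hole's middle.

Call:
arm_command(
  moves="0 0 0.0027 0 0.0335 0 -1; 0 0 0.0027 0 0.0335 0 -1; 0 0 0.0027 0 0.0335 0 -1; 0 0 0.0027 0 0.0335 0 -1; 0 0 0 0 0 0 -1",
)

```text
t: 15.88
tool_pos: [0.5006, -0.0636, 0.1584]
ee_rot: [3.139, 0.003, -2.981]
ft_force: [-1.3, 12.4, -12.6]
grip_width: 0.0218
finger_force: 30.0
```

```bash
python3 r.py
```

```text
rad -0.6 tan(cw+) 12.4 fz -12.6  yawrel 52.13  posang 50.42 r 0.1201 z 0.1584 T [ 4.43  0.52 -0.13] 0.021843857491556224
```

Call:
arm_command(
  moves="0 0 0 0 0 0.035 -1; 0 0 0 0 0 0.035 -1; 0 0 0 0 0 0.02 -1; 0 0 0 0 0 0 -1",
)

```text
t: 16.22
tool_pos: [0.5006, -0.0637, 0.1557]
ee_rot: [3.139, 0.003, -2.981]
ft_force: [-1.3, 13.4, -12.2]
grip_width: 0.0216
finger_force: 30.0
```

```bash
python3 r.py
```

```text
rad -0.8 tan(cw+) 13.5 fz -12.2  yawrel 52.16  posang 50.46 r 0.1201 z 0.1557 T [ 4.45  0.63 -0.11] 0.02157975003089018
```

Call:
arm_command(
  moves="0 0 0 0 0 0.035 -1; 0 0 0 0 0 0.035 -1; 0 0 0 0 0 0.03 -1; 0 0 0 0 0 0 -1",
)

```text
t: 16.55
tool_pos: [0.5006, -0.0637, 0.1528]
ee_rot: [3.139, 0.003, -2.981]
ft_force: [-1.7, 12.0, -9.9]
grip_width: 0.0215
finger_force: 30.0
```

```bash
python3 r.py
```

```text
rad -0.2 tan(cw+) 12.1 fz -9.9  yawrel 52.16  posang 50.47 r 0.1201 z 0.1528 T [ 4.48  0.8  -0.14] 0.021505459720524495
```

Call:
arm_command(
  moves="0 0 0 0 0 0.04 -1; 0 0 0 0 0 0.04 -1; 0 0 0 0 0 0.04 -1; 0 0 0 0 0 0 -1",
)

```text
t: 16.88
tool_pos: [0.5006, -0.0638, 0.1493]
ee_rot: [3.14, 0.003, -2.981]
ft_force: [-2.6, 12.5, -9.4]
grip_width: 0.0213
finger_force: 30.0
```

```bash
python3 r.py
```

```text
rad 0.6 tan(cw+) 12.7 fz -9.4  yawrel 52.16  posang 50.50 r 0.1201 z 0.1493 T [ 4.52  0.99 -0.06] 0.021261303063913134
```

Call:
arm_command(
  moves="0 0 0 0 0 0.03 -1; 0 0 0 0 0 0.03 -1; 0 0 0 0 0 0 -1; 0 0 0 0 0 0 -1",
)

```text
t: 17.22
tool_pos: [0.5006, -0.0638, 0.1477]
ee_rot: [3.14, 0.003, -2.981]
ft_force: [-2.6, 13.3, -8.4]
grip_width: 0.0211
finger_force: 30.0
```

```bash
python3 r.py
```

```text
rad 0.4 tan(cw+) 13.6 fz -8.4  yawrel 52.17  posang 50.52 r 0.1201 z 0.1477 T [ 4.49  1.11 -0.1 ] 0.021061541438858546
```

Tracking the spring down (8.4 N), so the pin is nearly home. Lower gently until fz goes to zero.

Call:
arm_command(
  moves="0 0 0 0 0 0.02 -1; 0 0 0 0 0 0.02 -1; 0 0 0 0 0 0 -1; 0 0 0 0 0 0 -1",
)

```text
t: 17.55
tool_pos: [0.5006, -0.0639, 0.1467]
ee_rot: [3.14, 0.003, -2.981]
ft_force: [-3.8, 12.8, -7.6]
grip_width: 0.0211
finger_force: 30.0
```

```bash
python3 r.py
```

```text
rad 1.7 tan(cw+) 13.3 fz -7.6  yawrel 52.17  posang 50.56 r 0.1201 z 0.1467 T [ 4.37  1.24 -0.12] 0.021141820878897006
```

Call:
arm_command(
  moves="0 0 0 0 0 0.025 -1; 0 0 0 0 0 0 -1; 0 0 0 0 0 0 -1",
)

```text
t: 17.8
tool_pos: [0.5007, -0.0641, 0.1466]
ee_rot: [3.14, 0.003, -2.98]
ft_force: [-5.5, 12.1, -1.2]
grip_width: 0.0209
finger_force: 30.0
```

```bash
python3 r.py
```

```text
rad 3.5 tan(cw+) 12.9 fz -1.2  yawrel 52.19  posang 50.65 r 0.1201 z 0.1466 T [ 4.26  2.07 -0.08] 0.020941274712051795
```

Pin home at the same height as at the start (z 0.1466). Now ease the arm back until the hole takes the spring load.

Call:
arm_command(
  moves="0 0 0 0 0.02 0 -1; 0 0 0 0 0.02 0 -1; 0 0 0 0 0.02 0 -1; 0 0 0 0 0 0 -1",
)

```text
t: 18.13
tool_pos: [0.5005, -0.0624, 0.1466]
ee_rot: [3.14, 0.003, -2.981]
ft_force: [-5.9, 11.1, -1.9]
grip_width: 0.021
finger_force: 30.0
```

```bash
python3 r.py
```

```text
rad 4.0 tan(cw+) 11.9 fz -1.9  yawrel 52.17  posang 49.85 r 0.1201 z 0.1466 T [ 3.83  1.89 -0.27] 0.0209793272718311
```

Call:
arm_command(
  moves="0 0 0 0 0.02 0 -1; 0 0 0 0 0.02 0 -1; 0 0 0 0 0 0 -1",
)

```text
t: 18.38
tool_pos: [0.5004, -0.0619, 0.1466]
ee_rot: [3.141, 0.003, -2.981]
ft_force: [-2.2, 5.2, -2.7]
grip_width: 0.0213
finger_force: 30.0
```

```bash
python3 r.py
```

```text
rad 1.4 tan(cw+) 5.4 fz -2.7  yawrel 52.18  posang 49.62 r 0.1201 z 0.1466 T [ 2.    1.22 -0.26] 0.021343232562263524
```

Call:
arm_command(
  moves="0 0 0 0 0.02 0 -1; 0 0 0 0 0 0 -1",
)

```text
t: 18.55
tool_pos: [0.5004, -0.0618, 0.1466]
ee_rot: [-3.141, 0.003, -2.98]
ft_force: [-2.9, 3.1, -0.7]
grip_width: 0.0211
finger_force: 30.0
```

```bash
python3 r.py
```

```text
rad 2.4 tan(cw+) 3.5 fz -0.7  yawrel 52.18  posang 49.53 r 0.1201 z 0.1466 T [ 1.06  0.97 -0.27] 0.02106618082650502
```

The parking hole holds the arm. Open and rise straight up.

Call:
arm_command(
  moves="0 0 0 0 0.012 0 -1; 0 0 0 0 0 0 -0.4; 0 0 0 0 0 0 -0.1; 0 0 0 0 0 0 -0.1; 0 0 0 0 0 0 -0.1",
)

```text
t: 18.97
tool_pos: [0.4997, -0.0616, 0.1456]
ee_rot: [-3.141, 0.001, -2.981]
ft_force: [-0.1, 0.4, 0.4]
grip_width: 0.0378
finger_force: 0.0
```

```bash
python3 r.py
```

```text
rad -0.0 tan(cw+) 0.4 fz 0.4  yawrel 52.16  posang 49.43 r 0.1208 z 0.1456 T [ 0.01 -0.01  0.  ] 0.037779673597245454
```

Call:
arm_command(
  moves="0 0 0 0 0 -0.1 -0.1; 0 0 0 0 0 -0.3 -0.1; 0 0 0 0 0 -0.5 -0.1; 0 0 0 0 0 -0.7 -0.1; 0 0 0 0 0 -0.7 -0.1",
)

```text
t: 19.38
tool_pos: [0.499, -0.0616, 0.2155]
ee_rot: [-3.141, -0.0, -2.981]
ft_force: [0.6, -0.3, 0.5]
grip_width: 0.0394
finger_force: 0.0
```

```bash
python3 r.py
```

```text
rad -0.5 tan(cw+) -0.4 fz 0.5  yawrel 52.16  posang 49.40 r 0.1215 z 0.2155 T [ 0.   -0.06  0.04] 0.039442861976728076
```

Call:
arm_command(
  moves="0 0 0 0 -0.9 -0.5 -0.1; 0 0 0 0 -0.95 -0.5 -0.1; 0 0 0 0 -0.95 -0.3 -0.1; 0 0 0 0 -0.95 0 -0.1; 0 0 0 0 -0.95 0 -0.1",
)

```text
t: 19.8
tool_pos: [0.5222, -0.2021, 0.2552]
ee_rot: [-3.141, 0.003, -2.98]
ft_force: [0.5, 0.1, -0.1]
grip_width: 0.0397
finger_force: 0.0
```

Call:
arm_command(
  moves="0 0 0 0 -0.9 0 -0.1; 0 0 0 0 -0.9 0 -0.1; 0 0 0 0 -0.9 0 -0.1; 0 0 0 0 -0.5 0 -0.1; 0 0 0 0 0 0 -0.1",
)

```text
t: 20.22
tool_pos: [0.5371, -0.298, 0.2533]
ee_rot: [-3.141, -0.001, -2.983]
ft_force: [0.6, 1.3, -0.2]
grip_width: 0.0393
finger_force: 0.0
```

Run:
```python
import r
from h import *
p,d=bot.capture("top");q,_=bot.capture("side")
cv2.imwrite("pics/f.png",np.hstack([cv2.resize(p[180:290,320:430,::-1],(400,400),interpolation=2),cv2.resize(q[190:270,290:370,::-1],(400,400),interpolation=2)]))
```

```text
rad -0.8 tan(cw+) 1.1 fz -0.2  yawrel 52.01  posang 114.67 r 0.2633 z 0.2533 T [ 0.06 -0.1  -0.01] 0.03931545529284187
```

View pics/f.png

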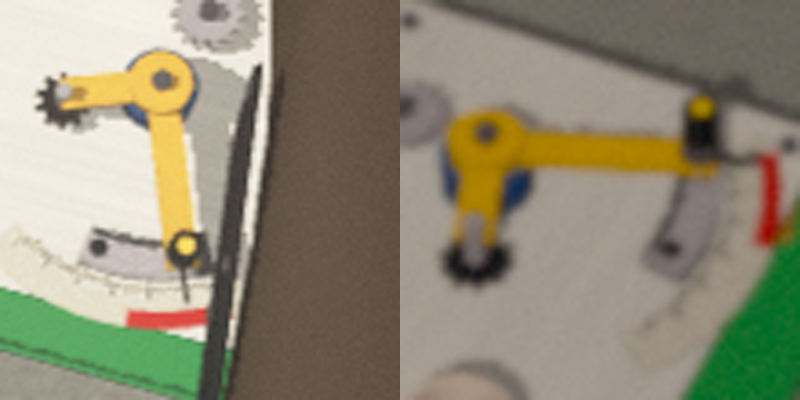

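The view shows the arm held with its pointer in the red sector, the hand clear, and the stop just beyond the knob. One check of the knob height, then hand in.

Run:
```python
from h import *
p,e=tri((370.8,247),(350,211));print(p,e)
if abs(p[2]-.146)<.005: print(bot.hand_in())
```

```text
[ 0.50069997 -0.06097159  0.1455476 ] 0.0004088522499145509
the job is handed in; nothing more can be done
None
```

The tensioner arm is parked at about 50° with the pointer in the red sector. The pin is fully home in the parking hole: the knob is back at its resting height. I found the stop gently, reaching 17 N of total side force at the knob, most of it the arm's spring. I then backed off 3 mm to drop the pin and eased the arm back before letting go. The hand is clear, nothing else was touched, and the job was handed in at about 20 s.

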